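Check the model trimmer's table with a try square

TASK

A small plaster model has been left on the table of the model trimmer: lift it off and set it down, teeth up and without dropping it, in the empty half of the open work pan. Then take the try square that stands on the bench and check the trimmer's table against its grinding disc: with the stock standing on the table at about the middle of the disc, at right angles to the disc, press the square into the corner until the stock lies flush on the table and the back edge of the upright blade lies flush on the disc. Finish while still gripping the square and pressing it firmly down on the table and against the disc; leave everything else where it stands.

Things in the scene. Friction and masses are not known exactly. Their poses are not given: they have to be found in the camera images.
- square: Try square, 270 g, standing on its stock: dark bar 110 long, 18 thick, 28 mm high. Blade: steel strip 22 mm wide, 4 thick, standing at one end in the stock's mid plane, top 130 mm above the underside. Origin: outer corner (underside, mid thickness, blade end). x: along the stock towards the blade (stock fills x -110..0, blade -22..0; its back edge is flush with the stock's end at x=0); z up.
- blade_tip (a point): Top of the blade's back edge, 130 mm above the square's origin.
- stock_end (a point): Underside of the stock's free end, 110 mm from the square's origin.
- stock_mid (a point): Good place to grip the stock from above across its thickness: its middle, 14 mm above the underside, 80 mm from the blade's back edge, so that the hand clears blade and disc. The square's y axis runs across the thickness.
- model: Plaster model of a quarter of a mouth, on the trimmer table: base 62 mm long (x) x 32 mm wide (y) x 22 mm high, with one narrower row of teeth (10 mm wide) along it, to 38 mm high. Origin: centre of the underside; z up through the teeth. About 75 g. Grip it across its 32 mm width.
- pan: Open grey plastic work pan, fixed on the bench: 250 (x) x 180 (y) x 45 mm high, walls and floor 4 mm. Origin: centre of the underside. Its +x half holds a full-arch plaster cast; its -x half (middle at x = -60 mm) is empty.
- opposing: Horseshoe-shaped full-arch plaster cast in the +x half of the pan, about 62 x 70 x 33 mm. Origin: centre of the underside. Leave it.
- corner (a point): Where the square goes: midpoint of the line where the planes of the trimmer table's top and of the disc's face meet. x: level, pointing squarely into the disc (the table lies on the -x side); y: along the disc's face; z: up. Trimmer, table and disc are rigidly fixed. With the square home its origin lies on this line and its axes are parallel to these.
- trim_table: Trimmer table: flat level plate of smooth, slippery aluminium (friction about 0.25), 200 (y) x 140 (x) x 10 mm, top 110 mm above the bench, reaching from 2 mm to 142 mm in front of the disc. Origin at point corner, axes as there.
- disc: Upright grey grinding disc, 250 mm across, facing the table. Origin: centre of its face, 40 mm above the table top; axes as point corner. A round housing rim (inner radius 140, outer 145 mm about this centre) stands 12 mm in front of the face; above the table the disc reaches 165 mm high at the middle, 150 mm at 60 mm to either side.
- arch_cast: White horseshoe-shaped plaster cast on the bench, about 62 x 70 x 33 mm. Origin: centre of the underside. Bystander.
- torch: Small upright bench torch, orange with a black collar, foot 60 mm wide, 160 mm tall. Origin: centre of the underside. Bystander.
- brush_pot: White pot 60 mm wide and 85 mm high with brushes up to 180 mm. Origin: centre of the underside. Bystander.
- bowl: Green plaster mixing bowl, 120 mm wide, 75 mm high. Origin: centre of the underside. Bystander.
- plaster_knife: Plaster knife lying on the bench, 187 mm long, 14 mm high, dark wooden handle towards its -x, blade towards its +x. Origin: on the bench, where blade and handle meet. Bystander.
Things that resemble listed ones, but are neither listed nor needed, are in the scene too. Of the things like the square, leave any that is pink; of the rest the larger one is meant. What is shaped like the model but yellow is not meant.

How it is judged:
By the outcome, as a careful person would: the job done as asked, in the order asked, and still so for the second after the job is handed in, while the arm keeps its last pose, push and grip.
It also fails if it takes over 69 s, if anything falls off the work surface, if the arm or the gripper's body presses on something with over 40 N, if the wrist force passes 120 N, or if a joint passes its speed limit or range.

ROBOT

A 6-joint arm with a two-finger parallel gripper is mounted at the origin on the work surface. World frame = base frame: x ahead of the robot, y to its left, z up, the work surface at z = 0. Lengths are in m, angles in rad, forces in N, time in s.
With the tool pointing down it reaches from about 0.375 to 0.975 m from the base axis. Payload 3.8 kg.
Tool frame: the origin (TCP) lies at the very end of the fingers, on their centre line; the grasp point (between the pads) lies 19 mm behind it; z points along the fingers, y is the direction in which the jaws open and shut (so a half turn about z gives the same grasp; the last joint's range is limited). The gripper opens to 85 mm and grips with 20 to 120 N. Pads are 22 mm wide; open, the fingers measure 114 mm over their backs; the gripper's body (76 mm by 85 mm) begins 54 mm behind the grasp point. The pads swing forward as they close: fully open they stand 13 mm farther back than shut.
Start: joints at [-1.225, 0.264, 1.604, -0, 1.274, -0.037], TCP at [0.252, -0.626, 0.231] pointing down, gripper open.
Joint ranges: [-2.63, 2.63], [-0.94, 2.18], [0.31, 2.57], [-1.31, 4.45], [0, 2.66], [-2.55, 2.55]. Speed limits (rad/s): [2.57, 2.57, 3.14, 3.14, 3.14, 3.14].

INTERFACE

Orientations are given as a rotation vector (axis times angle).
In Python, from workcell import read_state, read_camera, camera_info, finish_job gives the robot as it stands. The module is installed in compiled form; this text tells all that it offers.
- The arm moves only by the tool play_rows, never from a script. Its argument "motion" is a list of rows, each a list of 5 numbers: the shift along the tool's x, y, z in units of 1000 mm (1.0 is 1000 mm), then the turn about the tool's z in units of 2 pi rad (1.0 is 2 pi rad), then the finger opening in mm, from 0 to 85.4. A call has 1 to 5 rows; each row shifts and turns the commanded pose from where the row before left it, along the tool's axes as they then stand; what a row does not reach is not made up. A row lasts 1/8 s, in which the tool goes at most 62.5 mm and 10.7 degrees, less where a joint would pass 70% of its speed; a pose out of reach is approached as far as the arm can. A call with a number of a shift or a turn outside -1 to 1 is refused whole. A call with a gripper value outside its range is refused whole. The fingers move at their own pace and stop on an object; "squeeze" is the grip in N (left out, the last holds). Time passes only in rows, so rows that do not move let the fingers close. It gives the time, the measured TCP pose, the force and the opening at its end, in the units of the state.
- read_state(): the state, without advancing time (a new reading comes with each control period).
- read_camera(name): name is "scene" or "top"; returns the picture (480x640x3 uint8, red, green, blue); there is no depth.
- camera_info(name): a dict with "intrinsics" (3x3 intrinsics, pixels), "pose" (4x4, takes a point from camera to world coordinates). Camera axes: x right, y down, z forward; pixel columns grow to the right and rows downward; lengths in m; the calibration is good to about 2 mm. A picture is of the moment at which its call begins. camera_info takes no time and is no camera call.
- finish_job(): hands the job in, once; it reports no verdict.
The state is a dict: "time": time; "q": joint angles; "joint_vel": joint speeds; "joint_torque": joint torques, N m; "tool_pos": TCP position; "tcp_rot": TCP orientation; "wrist_force": force on the tool from outside, world axes, zero at the start; "torque": the same for the moment, N m; "width": opening from 0.0 (shut) to 1.0 (fully open).
Only numpy, scipy, OpenCV 4.12 (cv2) and the standard library are available. Lean on these libraries where they do the work, as an engineer would, in place of code of your own. Each camera call takes 0.05 s, during which the arm holds its last target. There are 200 camera calls.

## Working session

There is one attempt and no reset: what is moved stays moved. The work goes in short steps, Python scripts to look and compute and a tool call to move; the robot and the scene stay as the last step left them, time stands still between calls to the robot, and variables do not carry over. Pictures are saved under pics/ and viewed, about 8 in all and at most 12, crops included, and the job is handed in when it is done.

Besides the shell and the picture viewer there is one more tool, called as name([rows], argument=value, ...), one row to a line, values as JSON. play_rows: Moves the arm, as the interface text tells. Shifts and turns lie within -1 to 1; 1 stands for 1000 mm of shift or 2 pi rad of turn. Its arguments: {"type":"object","properties":{"motion":{"type":"array","items":{"type":"array","items":{"type":"number"}}},"squeeze":{"type":"number"}},"required":["motion"]}

```bash
mkdir -p pics; cat > h.py <<'E'
import numpy as np, cv2
from workcell import *
def snap(n,f):
    im=read_camera(n); cv2.imwrite(f'pics/{f}.png',im[:,:,::-1]); return im
def cam(n):
    c=camera_info(n); return np.array(c['intrinsics']),np.array(c['pose'])
def ray(n,uv,z):
    K,T=cam(n); d=T[:3,:3]@np.linalg.inv(K)@[uv[0],uv[1],1]; o=T[:3,3]; return o+d*(z-o[2])/d[2]
def proj(n,P):
    K,T=cam(n); P=np.atleast_2d(P); p=(P-T[:3,3])@T[:3,:3]@K.T; return p[:,:2]/p[:,2:]
E
python3 - <<'E'
from h import *
np.set_printoptions(precision=4,suppress=True)
snap('scene','s0');snap('top','t0')
for n in('scene','top'):
    K,T=cam(n);print(K,T)
print(read_state())
E
```

```text
[[459.6399   0.     325.0416]
 [  0.     459.6399 238.1631]
 [  0.       0.       1.    ]] [[-0.1325  0.7127 -0.6889  1.2319]
 [ 0.9912  0.0909 -0.0966  0.1418]
 [-0.0062 -0.6956 -0.7184  0.8044]
 [ 0.      0.      0.      1.    ]]
[[451.2244   0.     319.2162]
 [  0.     451.2244 244.0038]
 [  0.       0.       1.    ]] [[ 0.0008 -0.9965  0.0832  0.4942]
 [-0.9996  0.0015  0.0278  0.0387]
 [-0.0278 -0.0832 -0.9961  1.0224]
 [ 0.      0.      0.      1.    ]]
{'time': 0.1, 'q': array([-1.2249,  0.2647,  1.6053,  0.    ,  1.2737, -0.0369]), 'joint_vel': array([ 0.0007, -0.0022, -0.0036, -0.0022,  0.0006, -0.0005]), 'joint_torque': array([  0.0009, -51.6707, -36.8589,   0.    ,   0.0063,  -0.    ]), 'tool_pos': array([ 0.2519, -0.6255,  0.2301]), 'tcp_rot': array([-3.0822, -0.5973,  0.0005]), 'wrist_force': array([0.4854, 0.728 , 0.6382]), 'torque': array([0.0066, 0.017 , 0.0627]), 'width': 1.0010327039066176}
```

View pics/s0.png

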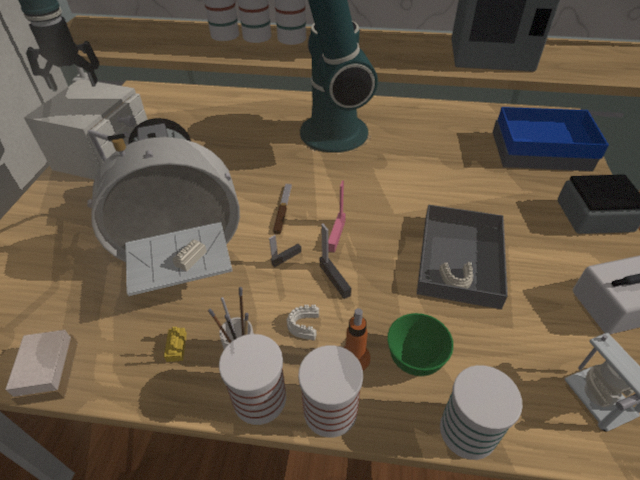

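View pics/t0.png

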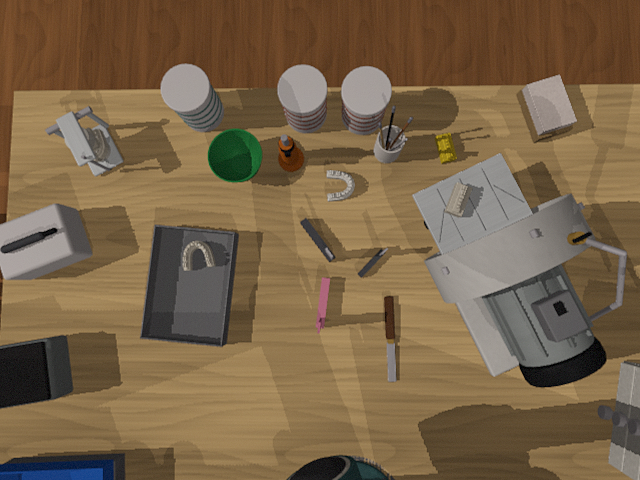

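Scene view: white model on the trimmer table at scene (191,254) / top (457,198). The yellow look-alike is at top (446,147).
Squares in the top view: large dark (317,240), small dark (373,262), pink (323,300). I choose the large dark one and the white model. The pan is at top (190,285), and its empty half is the lower one in the image. Next is a close crop for checking and measuring.

```bash
python3 - <<'E'
import cv2,numpy as np
t=cv2.imread('pics/t0.png');s=cv2.imread('pics/s0.png')
def c(im,x,y):
    r=cv2.resize(im[y:y+75,x:x+100],(400,300),interpolation=cv2.INTER_CUBIC)
    for i in range(0,100,20): cv2.putText(r,str(x+i),(i*4,8),0,.3,(0,0,255));cv2.line(r,(i*4,8),(i*4,12),(0,0,255))
    for i in range(0,75,15): cv2.putText(r,str(y+i),(0,i*4+4),0,.3,(0,0,255))
    return r
cv2.imwrite('pics/c1.png',np.vstack([np.hstack([c(t,290,205),c(s,285,220)]),np.hstack([c(t,405,150),c(s,130,215)])]))
E
```

```text
(no output)
```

View pics/c1.png

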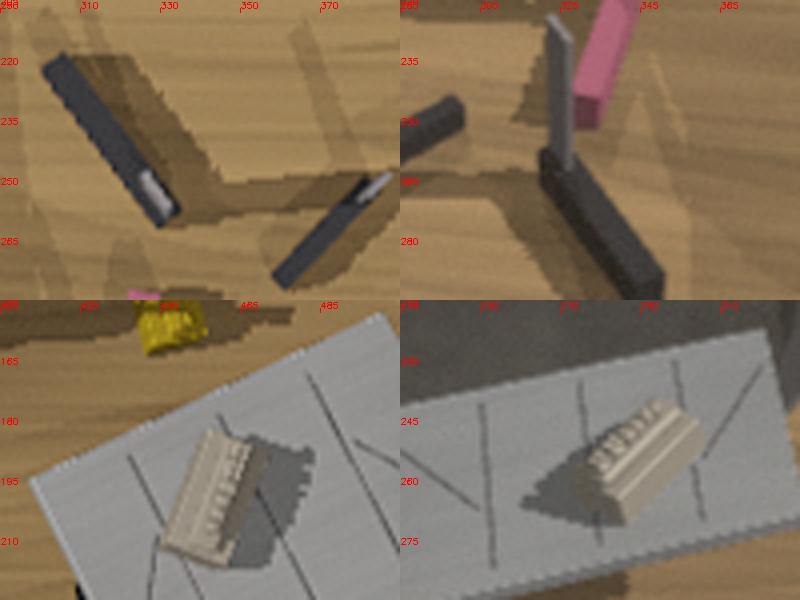

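The crop confirms both choices. The large square's blade end is at top (332,258) and its free end at (303,220). The model lies from (464,185) to (454,214) on the table. Next I fit the poses.

```bash
cat > fit.py <<'E'
from h import *
from scipy.optimize import minimize, least_squares
def box(x0,x1,y0,y1,z0,z1): return np.array([[x,y,z] for x in(x0,x1) for y in(y0,y1) for z in(z0,z1)])
def place(P,p,z): 
    c,s=np.cos(p[2]),np.sin(p[2]); return np.c_[p[0]+c*P[:,0]-s*P[:,1],p[1]+s*P[:,0]+c*P[:,1],P[:,2]+z]
S=4
def iou(p,z,boxes,masks):
    r=[]
    for n,(m,o) in masks.items():
        q=np.zeros_like(m)
        for b in boxes:
            uv=((proj(n,place(b,p,z))-o+.5)*S-.5); cv2.fillConvexPoly(q,cv2.convexHull(np.round(uv*16).astype(np.int32)),255,shift=4)
        r.append((q&m).sum(dtype=float)/255/max(1,((q|m)>0).sum()))
    return r
def mask(im,fn,x,y,w,h):
    c=cv2.resize(im[y:y+h,x:x+w],None,fx=S,fy=S,interpolation=cv2.INTER_CUBIC)
    m=fn(cv2.cvtColor(c,cv2.COLOR_BGR2HSV).astype(int)).astype(np.uint8)*255
    n,l,st,_=cv2.connectedComponentsWithStats(m); k=1+np.argmax(st[1:,4]); return ((l==k)*255).astype(np.uint8),np.array([x,y])
def fit(p0,z,boxes,masks):
    f=lambda p:-sum(iou(p,z,boxes,masks))
    best=None
    for d in(-.15,0,.15):
        s=np.array([p0[0],p0[1],p0[2]+d]); r=minimize(f,s,method='Nelder-Mead',options=dict(initial_simplex=np.vstack([s]+[s+e for e in np.diag([.006,.006,.08])]),xatol=1e-5,fatol=1e-5))
        if best is None or r.fun<best.fun: best=r
    return best.x,iou(best.x,z,boxes,masks)
SQ=[box(-.11,0,-.009,.009,0,.028),box(-.022,0,-.002,.002,.02,.13)]
MO=[box(-.031,.031,-.016,.016,0,.022),box(-.029,.029,-.005,.005,.02,.038)]
E
cat > m1.py <<'E'
from fit import *
np.set_printoptions(precision=4,suppress=True)
t=cv2.imread('pics/t0.png');s=cv2.imread('pics/s0.png')
# square
a=ray('top',(332.7,259.2),.028);b=ray('top',(303.6,220.6),.028);print('stock len',np.linalg.norm(a-b))
low=lambda h:(h[...,1]<75)
mk={'top':mask(t,low,295,210,45,58),'scene':mask(s,low,312,218,42,82)}
for n in mk: cv2.imwrite(f'pics/mk_{n}.png',mk[n][0])
p,i=fit([a[0],a[1],np.arctan2(*(a-b)[1::-1])],0,SQ,mk);print('square',p,np.degrees(p[2]),i)
# model
a=ray('top',(464,185),.132);b=ray('top',(454,214),.132);print('model len',np.linalg.norm(a-b))
wm=lambda h:(h[...,1]>28)&(h[...,2]>70)
mk={'top':mask(t,wm,440,175,38,48),'scene':mask(s,wm,170,236,40,40)}
for n in mk: cv2.imwrite(f'pics/mm_{n}.png',mk[n][0])
m=(a+b)/2;p,i=fit([m[0],m[1],np.arctan2(*(a-b)[1::-1])],.11,MO,mk);print('model',p,np.degrees(p[2]),i)
# pan rim
c=np.array([ray('top',u,.045) for u in[(155,226),(239,228),(225,347),(141,340)]]);print('pan',c.mean(0),[np.linalg.norm(c[i]-c[i-1]) for i in range(4)])
d=(c[0]+c[1]-c[2]-c[3]);print('pan yaw',np.arctan2(d[1],d[0]))
# table: edges y,x front corners
obs=[('top',(412.5,195),(-.142,1)),('top',(500,153.5),(-.142,-1)),('scene',(127,290.5),(-.142,-1)),('scene',(231,269),(-.142,1))]
for sg in(1,-1):
    f=lambda p:np.concatenate([proj(n,place(np.array([[q[0],sg*q[1]*.1,0]]),p,.11))[0]-u for n,u,q in obs])
    r=min((least_squares(f,[.62,-.33,y]) for y in np.arange(0,6.3,.8)),key=lambda r:r.cost);print('corner',sg,r.x,np.degrees(r.x[2]),r.cost,r.fun)
E
python3 m1.py
```

```text
stock len 0.10748823765765982
square [ 0.5429  0.0389 -2.5163] -144.1713755705945 [np.float64(0.9089850007281199), np.float64(0.8629473851281644)]
model len 0.06172465343801142
model [ 0.6581 -0.2139 -0.3694] -21.167095214333393 [np.float64(0.9072092790720928), np.float64(0.8485773269903958)]
pan [0.4876 0.3472 0.045 ] [np.float64(0.24890546138056596), np.float64(0.18629479044559671), np.float64(0.2583054279179078), np.float64(0.18336137425171736)]
pan yaw -0.09664060646362428Traceback (most recent call last):
  File "m1.py", line 23, in <module>
    r=min((least_squares(f,[.62,-.33,y]) for y in np.arange(0,6.3,.8)),key=lambda r:r.cost);print('corner',sg,r.x,np.degrees(r.x[2]),r.cost,r.fun)
  File "m1.py", line 23, in <genexpr>
    r=min((least_squares(f,[.62,-.33,y]) for y in np.arange(0,6.3,.8)),key=lambda r:r.cost);print('corner',sg,r.x,np.degrees(r.x[2]),r.cost,r.fun)
           ~~~~~~~~~~~~~^^^^^^^^^^^^^^^^
    return func(*args, **kwargs)
    result = trf(vector_fun.fun, vector_fun.jac, x0, f0, J0, lb, ub, ftol, xtol,
                 gtol, max_nfev, x_scale, loss_function, tr_
[... 1117 characters left out ...]
^^^^^^
    return np.atleast_1d(self.fun(x))
                         ~~~~~~~~^^^
    return self.f(x, *self.args, **self.kwargs)
           ~~~~~~^^^^^^^^^^^^^^^^^^^^^^^^^^^^^^
  File "m1.py", line 22, in <lambda>
    f=lambda p:np.concatenate([proj(n,place(np.array([[q[0],sg*q[1]*.1,0]]),p,.11))[0]-u for n,u,q in obs])
                               ~~~~^^^^^^^^^^^^^^^^^^^^^^^^^^^^^^^^^^^^^^^^^^^^^^^^
  File "h.py", line 10, in proj
    K,T=cam(n); P=np.atleast_2d(P); p=(P-T[:3,3])@T[:3,:3]@K.T; return p[:,:2]/p[:,2:]
        ~~~^^^
  File "h.py", line 6, in cam
    c=camera_info(n); return np.array(c['intrinsics']),np.array(c['pose'])
ValueError: time passes only in moves, steps and waits
```

```bash
sed -i 's/^def cam/from functools import lru_cache\n@lru_cache\ndef cam/' h.py
cat > m2.py <<'E'
from fit import *
np.set_printoptions(precision=4,suppress=True)
im={'top':cv2.imread('pics/t0.png',0).astype(np.float32),'scene':cv2.imread('pics/s0.png',0).astype(np.float32)}
obs=[('top',(412.5,195),(-.142,-.1)),('top',(500,153.5),(-.142,.1)),('scene',(127,290.5),(-.142,.1)),('scene',(231,269),(-.142,-.1))]
f=lambda p:np.concatenate([proj(n,place(np.array([[*q,0]]),p,.11))[0]-u for n,u,q in obs])
r=min((least_squares(f,[.6,-.32,y]) for y in(-2,-2.5,-1.5)),key=lambda r:r.cost);print('corner',r.x,np.degrees(r.x[2]),r.fun)
p=r.x
segs=[((-.142,-.095),(-.142,.095)),((-.138,.1),(-.04,.1)),((-.138,-.1),(-.04,-.1))]
for name in(('top',),('scene',),('top','scene')):
  q=p.copy()
  for it in range(8):
    w=3 if it<4 else 2
    data=[]
    for n in name:
        for a,b in segs:
            P=np.linspace(a,b,60);P3=np.c_[P,np.zeros(60)]
            uv=proj(n,place(P3,q,.11));t=uv[-1]-uv[0];t/=np.linalg.norm(t);nn=np.array([-t[1],t[0]])
            off=np.arange(-w-1,w+1.01,.25);X=(uv[:,None]+off[None,:,None]*nn).astype(np.float32)
            v=cv2.remap(im[n],X[...,0].copy(),X[...,1].copy(),cv2.INTER_LINEAR)
            g=np.abs(v[:,4:]-v[:,:-4]);k=g.argmax(1);gk=g.max(1);o=off[2:-2][k];ok=gk>25
            data.append((n,P3[ok],uv[ok]+o[ok,None]*nn,nn))
    fun=lambda x:np.concatenate([(proj(n,place(P3,x,.11))-U)@nn for n,P3,U,nn in data])
    r=least_squares(fun,q,loss='soft_l1',f_scale=.4);q=r.x
  print(name,q,np.degrees(q[2]),'rms',np.sqrt((fun(q)**2).mean()),[(len(d[1]),round(float(np.abs((proj(d[0],place(d[1],q,.11))-d[2])@d[3]).mean()),2)) for d in data])
E
python3 m2.py; python3 - <<'E'
import cv2,numpy as np
L=[cv2.copyMakeBorder(cv2.imread(f'pics/{n}.png',0),0,330,0,10,cv2.BORDER_CONSTANT,value=90)[:330] for n in('mk_top','mk_scene','mm_top','mm_scene')]
cv2.imwrite('pics/masks.png',np.hstack(L))
E
```

```text
corner [ 0.5831 -0.2741 -2.7153] -155.57625040747584 [-0.7731 -0.3577  0.7662  0.7281 -0.6101  1.205   0.5823 -0.9941]
('top',) [ 0.5868 -0.276  -2.6941] -154.35992518754966 rms 0.5087615981954534 [(17, 0.26), (42, 0.27), (35, 0.48)]
('scene',) [ 0.5879 -0.2748 -2.6973] -154.54277344799365 rms 0.7843796518517446 [(21, 1.28), (58, 0.25), (20, 0.34)]
('top', 'scene') [ 0.5867 -0.2754 -2.6992] -154.65355590858485 rms 0.4722039875790486 [(15, 0.3), (42, 0.37), (33, 0.35), (19, 0.48), (60, 0.22), (22, 0.38)]
```

View pics/masks.png

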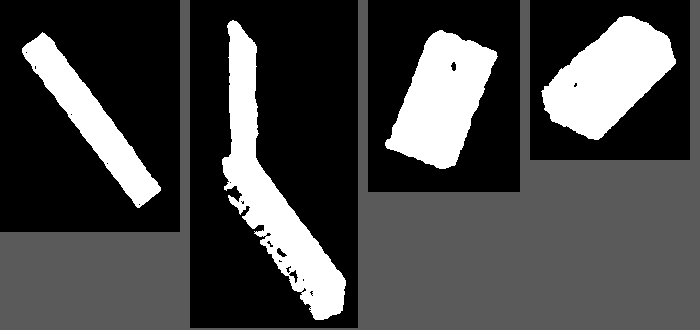

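Both masks are clean: the stock and blade are fully covered, and so is the model. The poses look consistent (stock measured 107.5 mm long, model 62 mm). Next, a go-to helper, then the model.

```bash
cat > go.py <<'E'
from h import *
from scipy.spatial.transform import Rotation as R
import sys
# go.py x y z yaw_deg(tool x) : shift in tool axes (after turn) and turn, in move units
s=read_state();x,y,z,a=map(float,sys.argv[1:5]);M=R.from_rotvec(s['tcp_rot']).as_matrix()
ph=np.degrees(np.arctan2(M[1,0],M[0,0]));d=np.array([x,y,z])-s['tool_pos'];c,k=np.cos(np.radians(a)),np.sin(np.radians(a))
turn=-((a-ph+180)%360-180)/360
print('t',s['time'],'pos',s['tool_pos'].round(4),'yaw',ph.round(2),'tilt',np.degrees(np.arccos(-M[2,2])).round(2),'q',s['q'].round(2),'F',s['wrist_force'].round(1),'w',round(s['width'],3))
v=np.array([c*d[0]+k*d[1],k*d[0]-c*d[1],-d[2]]);print('turn',round(turn,4),'shift',v.round(4),'shift now-axes',(M.T@d).round(4))
E
python3 go.py .6581 -.2139 .35 -21.2
```

```text
t 0.1 pos [ 0.2519 -0.6255  0.2301] yaw 21.94 tilt 0.12 q [-1.22  0.26  1.61  0.    1.27 -0.04] F [0.5 0.7 0.6] w 1.001
turn 0.1198 shift [ 0.2298 -0.5306 -0.1199] shift now-axes [ 0.5305 -0.2303 -0.1194]
```

play_rows([
  [0,0,-0.05,0.024,85],
  [0,0,-0.05,0.024,85],
  [0,0,-0.04,0.024,85],
  [0,0,0,0.024,85],
  [0,0,0,0.0237,85],
])

```text
time: 0.72
tool_pos: [0.2521, -0.6263, 0.3719]
tcp_rot: [3.086, -0.584, 0.001]
wrist_force: [-1.0, -0.7, -0.5]
width: 0.993
```

```bash
python3 go.py .6581 -.2139 .35 -21.2
```

```text
t 0.725 pos [ 0.2521 -0.6263  0.3719] yaw -21.44 tilt 0.05 q [-1.22  0.21  1.41 -0.    1.52  0.72] F [-1.  -0.7 -0.5] w 0.993
turn -0.0007 shift [ 0.2294 -0.5313  0.0219] shift now-axes [ 0.2271 -0.5322  0.0216]
```

play_rows([
  [0.0227,-0.0525,0,-0.0007,85],
  [0.0227,-0.0525,0,0,85],
  [0.0227,-0.0525,0,0,70],
  [0.0227,-0.0525,0,0,60],
  [0.0227,-0.0525,0,0,60],
])

```text
time: 1.35
tool_pos: [0.4529, -0.42, 0.3707]
tcp_rot: [-3.089, 0.57, 0.001]
wrist_force: [-0.6, 0.2, 0.2]
width: 0.705
```

play_rows([
  [0.0227,-0.0525,0,0,60],
  [0.0227,-0.0525,0,0,60],
  [0.0227,-0.0525,0,0,60],
  [0.0227,-0.0525,0,0,60],
  [0.0227,-0.0525,0,0,60],
])

```text
time: 1.98
tool_pos: [0.6526, -0.2154, 0.3706]
tcp_rot: [3.089, -0.57, -0.001]
wrist_force: [-0.4, 0.3, 0.8]
width: 0.705
```

```bash
python3 go.py .6581 -.2139 .18 -21.2
```

```text
t 1.975 pos [ 0.6526 -0.2154  0.3706] yaw -20.91 tilt 0.05 q [-0.35  0.24  1.38 -0.    1.52  1.58] F [-0.4  0.3  0.8] w 0.705
turn 0.0008 shift [ 0.0046 -0.0033  0.1906] shift now-axes [ 0.0048 -0.0034  0.1906]
```

play_rows([
  [0.0046,-0.0033,0.05,0.0008,60],
  [0,0,0.05,0,60],
  [0,0,0.05,0,60],
  [0,0,0.04,0,60],
  [0,0,0,0,60],
])

```text
time: 2.6
tool_pos: [0.6536, -0.2141, 0.1755]
tcp_rot: [-3.086, 0.577, 0.016]
wrist_force: [-0.6, 0.0, -0.6]
width: 0.704
```

```bash
python3 go.py .6581 -.2139 .113 -21.2; python3 - <<'E'
from h import *
im=snap('scene','s1'); c=cv2.resize(im[130:330,60:300],None,fx=3,fy=3,interpolation=cv2.INTER_CUBIC)[:,:,::-1]
cv2.imwrite('pics/c2.png',c)
E
```

```text
t 2.6 pos [ 0.6536 -0.2141  0.1755] yaw -21.19 tilt 0.61 q [-0.35  0.33  1.62  0.    1.2   1.59] F [-0.6  0.  -0.6] w 0.704
turn 0.0 shift [ 0.0041 -0.0018  0.0625] shift now-axes [ 0.0048 -0.0018  0.0625]
```

View pics/c2.png

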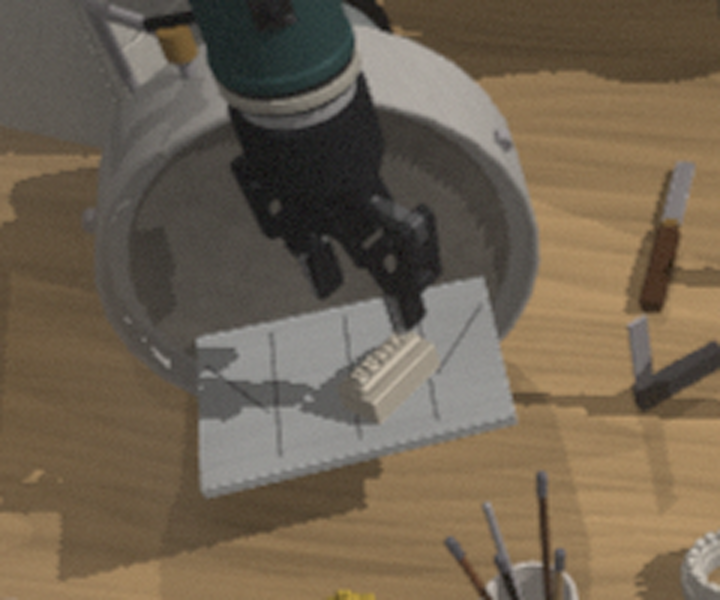

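The view shows the open fingers straddling the model's width, high above it (crop finger tips (325,285) and (405,320), model (393,370)), and clear of the housing. I'll descend with the correction.

play_rows([
  [0.004,-0.0015,0.02,0,60],
  [0,0,0.02,0,60],
  [0,0,0,0,60],
])

```text
time: 3.02
tool_pos: [0.6599, -0.2149, 0.1388]
tcp_rot: [-3.087, 0.578, 0.007]
wrist_force: [0.4, 0.0, -0.6]
width: 0.706
```

```bash
python3 go.py .6581 -.2139 .113 -21.2
```

```text
t 3.025 pos [ 0.6599 -0.2149  0.1388] yaw -21.2 tilt 0.24 q [-0.35  0.37  1.65  0.    1.13  1.59] F [ 0.4  0.  -0.6] w 0.706
turn 0.0 shift [-0.0021 -0.0003  0.0258] shift now-axes [-0.002  -0.0003  0.0258]
```

play_rows([
  [-0.001,0,0.013,0,60],
  [0,0,0.0125,0,60],
  [0,0,0,0,60],
  [0,0,0,0,45],
])

```text
time: 3.52
tool_pos: [0.6606, -0.2152, 0.1158]
tcp_rot: [-3.088, 0.578, -0.0]
wrist_force: [0.1, 0.8, -0.1]
width: 0.529
```

play_rows([
  [0,0,0,0,25],
  [0,0,0,0,25],
  [0,0,0,0,25],
  [0,0,0,0,25],
  [0,0,0,0,25],
], squeeze=35)

```text
time: 4.15
tool_pos: [0.6611, -0.2153, 0.1166]
tcp_rot: [3.088, -0.578, 0.002]
wrist_force: [0.4, -0.7, 4.4]
width: 0.361
```

```bash
python3 go.py .6581 -.2139 .113 -21.2
```

```text
t 4.15 pos [ 0.6611 -0.2153  0.1166] yaw -21.19 tilt 0.08 q [-0.35  0.39  1.66  0.    1.09  1.59] F [ 0.4 -0.7  4.4] w 0.361
turn 0.0 shift [-0.0033 -0.0003  0.0036] shift now-axes [-0.0033 -0.0003  0.0036]
```

play_rows([
  [0,0,-0.02,0,25],
  [0,0,-0.03,0,25],
  [0,0,-0.045,0,25],
  [0,0,-0.05,0,25],
  [0,0,-0.04,0,25],
])

```text
time: 4.78
tool_pos: [0.6605, -0.2151, 0.304]
tcp_rot: [3.088, -0.578, 0.003]
wrist_force: [0.4, 0.1, -1.2]
width: 0.361
```

play_rows([
  [0,0,0,-0.025,25],
  [0,0,0,-0.025,25],
  [0,0,0,-0.025,25],
  [0,0,0,-0.025,25],
  [0,0,0,-0.025,25],
])

```text
time: 5.4
tool_pos: [0.6601, -0.215, 0.3013]
tcp_rot: [-3.072, -0.656, 0.001]
wrist_force: [0.3, 0.2, 0.2]
width: 0.365
```

```bash
python3 go.py .428 .353 .30 84.5
```

```text
t 5.4 pos [ 0.6601 -0.215   0.3013] yaw 24.1 tilt 0.03 q [-0.35  0.27  1.47  0.    1.4   0.8 ] F [0.3 0.2 0.2] w 0.365
turn -0.1678 shift [ 0.5431 -0.2855  0.0013] shift now-axes [ 0.0201 -0.6133  0.0015]
```

play_rows([
  [0,0,0,-0.028,25],
  [0,0,0,-0.028,25],
  [0,0,0,-0.028,25],
  [0,0,0,-0.028,25],
  [0,0,0,-0.028,25],
])

```text
time: 6.02
tool_pos: [0.6601, -0.215, 0.3013]
tcp_rot: [-2.5, -1.902, 0.001]
wrist_force: [-0.2, -0.1, -0.9]
width: 0.365
```

play_rows([
  [0,0,0,-0.0278,25],
  [0.0246,-0.0129,0,0,25],
  [0.0452,-0.0238,0,0,25],
  [0.0452,-0.0238,0,0,25],
  [0.0452,-0.0238,0,0,25],
])

```text
time: 6.65
tool_pos: [0.5917, -0.0459, 0.3013]
tcp_rot: [-2.331, -2.106, 0.0]
wrist_force: [0.1, 0.6, -0.4]
width: 0.362
```

play_rows([
  [0.0452,-0.0238,0,0,25],
  [0.0452,-0.0238,0,0,25],
  [0.0452,-0.0238,0,0,25],
  [0.0452,-0.0238,0,0,25],
  [0.0452,-0.0238,0,0,25],
])

```text
time: 7.28
tool_pos: [0.496, 0.1909, 0.3015]
tcp_rot: [2.331, 2.106, 0.0]
wrist_force: [-0.0, 0.4, 0.5]
width: 0.364
```

```bash
python3 go.py .428 .353 .10 84.5
```

```text
t 7.275 pos [0.496  0.1909 0.3015] yaw 84.2 tilt 0.02 q [ 0.32 -0.05  1.82  0.    1.37  0.42] F [-0.   0.4  0.5] w 0.364
turn -0.0008 shift [ 0.1548 -0.0832  0.2015] shift now-axes [ 0.1544 -0.0841  0.2015]
```

play_rows([
  [0.045,-0.024,0,0,25],
  [0.045,-0.024,0,0,25],
  [0.04,-0.022,0.02,0,25],
  [0.02,-0.01,0.04,0,25],
  [0,0,0.05,0,25],
])

```text
time: 7.9
tool_pos: [0.4326, 0.3493, 0.1918]
tcp_rot: [-2.328, -2.11, -0.006]
wrist_force: [0.6, 0.4, -1.9]
width: 0.363
```

play_rows([
  [0,0,0.05,0,25],
  [0,0,0.04,0,25],
  [0,0,0,0,25],
])

```text
time: 8.28
tool_pos: [0.4296, 0.3447, 0.0974]
tcp_rot: [-2.33, -2.106, 0.014]
wrist_force: [-0.0, 0.4, -0.1]
width: 0.364
```

```bash
python3 go.py .428 .353 .0125 84.5; python3 - <<'E'
from h import *
a=snap('scene','s2')[180:330,380:540]; b=snap('top','t2')[200:380,110:270]
f=lambda c:cv2.resize(c,(400,int(400*c.shape[0]/c.shape[1])),interpolation=cv2.INTER_CUBIC)[:375,:,::-1]
cv2.imwrite('pics/c3.png',np.hstack([f(a),f(b)]))
E
```

```text
t 8.275 pos [0.4296 0.3447 0.0974] yaw 84.22 tilt 0.5 q [ 0.63  0.16  1.99 -0.    1.    0.73] F [-0.   0.4 -0.1] w 0.364
turn -0.0008 shift [ 0.0081 -0.0024  0.0849] shift now-axes [ 0.0086 -0.0019  0.0849]
```

View pics/c3.png

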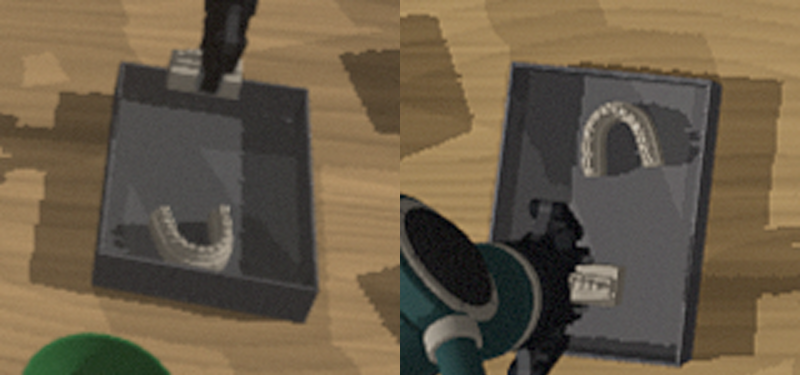

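The model is held teeth up over the empty half: in the right crop it is at (600,285), the arch at (620,135) is far away, and the walls are clear. I'll lower it.

play_rows([
  [0.004,-0.002,0.03,-0.0008,25],
  [0,0,0.025,0,25],
  [0,0,0.015,0,25],
  [0,0,0,0,25],
  [0,0,0,0,25],
])

```text
time: 9.0
tool_pos: [0.4324, 0.3519, 0.0324]
tcp_rot: [2.325, 2.112, 0.004]
wrist_force: [-0.1, 0.6, -0.1]
width: 0.368
```

```bash
python3 go.py .428 .353 .0115 84.5
```

```text
t 9.0 pos [0.4324 0.3519 0.0324] yaw 84.5 tilt 0.16 q [ 0.64  0.25  2.03 -0.    0.86  0.73] F [-0.1  0.6 -0.1] w 0.368
turn -0.0 shift [ 0.0007 -0.0044  0.0209] shift now-axes [ 0.0007 -0.0045  0.0209]
```

play_rows([
  [0,0,0.01,0,25],
  [0,0,0.004,0,25],
  [0,0,0.003,0,25],
  [0,0,0,0,25],
  [0,0,0,0,25],
])

```text
time: 9.62
tool_pos: [0.4312, 0.3511, 0.0138]
tcp_rot: [2.325, 2.112, 0.0]
wrist_force: [-0.4, 0.1, -0.7]
width: 0.366
```

play_rows([
  [0,0,0.002,0,25],
  [0,0,0,0,25],
  [0,0,0,0,25],
])

```text
time: 10.0
tool_pos: [0.4312, 0.3511, 0.0118]
tcp_rot: [-2.325, -2.112, -0.0]
wrist_force: [0.6, 1.0, -1.1]
width: 0.363
```

play_rows([
  [0,0,0.001,0,25],
  [0,0,0.001,0,25],
  [0,0,0,0,25],
])

```text
time: 10.38
tool_pos: [0.4313, 0.3511, 0.0106]
tcp_rot: [2.325, 2.112, -0.0]
wrist_force: [-2.5, -1.1, 4.7]
width: 0.367
```

Contact felt (4.7 N). Releasing gradually, then up.

play_rows([
  [0,0,0,0,36],
  [0,0,0,0,40],
  [0,0,0,0,45],
  [0,0,0,0,50],
  [0,0,0,0,50],
])

```text
time: 11.0
tool_pos: [0.4312, 0.3511, 0.0097]
tcp_rot: [2.325, 2.112, -0.0]
wrist_force: [-1.3, 0.7, 0.0]
width: 0.586
```

play_rows([
  [0,0,-0.01,0,50],
  [0,0,-0.03,0,50],
  [0,0,-0.05,0,50],
  [0,0,-0.06,0,50],
  [0,0,-0.05,0,50],
])

```text
time: 11.62
tool_pos: [0.4315, 0.3513, 0.2132]
tcp_rot: [2.325, 2.112, 0.004]
wrist_force: [0.7, 0.6, -1.1]
width: 0.586
```

```bash
python3 go.py .6078 .0858 .21 35.8
```

```text
t 11.625 pos [0.4315 0.3513 0.2132] yaw 84.5 tilt 0.15 q [0.64 0.05 1.88 0.   1.21 0.73] F [ 0.7  0.6 -1.1] w 0.586
turn 0.1353 shift [-0.0123  0.3185  0.0032] shift now-axes [-0.2474  0.2009  0.0031]
```

play_rows([
  [0,0,-0.02,0.027,50],
  [0,0,0,0.027,50],
  [0,0,0,0.027,50],
  [0,0,0,0.027,50],
  [0,0,0,0.0273,50],
])

```text
time: 12.25
tool_pos: [0.4311, 0.351, 0.2306]
tcp_rot: [-2.992, -0.957, -0.001]
wrist_force: [0.0, 0.1, 0.0]
width: 0.584
```

play_rows([
  [-0.0012,0.025,0,0,50],
  [-0.0018,0.049,0,0,50],
  [-0.0018,0.049,0,0,50],
  [-0.0018,0.049,0,0,50],
  [-0.0018,0.049,0,0,40],
])

```text
time: 12.88
tool_pos: [0.5543, 0.1656, 0.2308]
tcp_rot: [-2.989, -0.966, -0.002]
wrist_force: [0.7, 0.2, -0.2]
width: 0.466
```

play_rows([
  [-0.0018,0.049,0,0,40],
  [-0.0018,0.045,0,0,40],
  [0,0,0,0,40],
  [0,0,0,0,40],
])

```text
time: 13.38
tool_pos: [0.6053, 0.0887, 0.2301]
tcp_rot: [-2.989, -0.964, 0.0]
wrist_force: [-0.1, 0.3, -0.4]
width: 0.47
```

```bash
python3 go.py .6078 .0858 .15 35.8; python3 - <<'E'
from fit import *
a=snap('scene','s3'); b=snap('top','t3')
f=lambda c:cv2.resize(c,(400,400),interpolation=cv2.INTER_CUBIC)[:,:,::-1]
cv2.imwrite('pics/c4.png',np.hstack([f(a[190:390,280:480]),f(b[200:380,110:290])]))
o=cv2.imread('pics/t0.png');print('torch top',ray('top',(285.5,137.5),.16),'foot',ray('top',(292,160),.0),ray('scene',(358,315),.16))
# model in pan
wm=lambda h:(h[...,2]>130)
t=cv2.imread('pics/t3.png');s=cv2.imread('pics/s3.png')
mk={'top':mask(t,wm,150,290,75,50),'scene':mask(s,wm,430,215,65,40)}
print([m[0].sum()/255 for m in mk.values()]);print(fit([.43,.352,1.475],.004,MO,mk))
E
```

```text
t 13.375 pos [0.6053 0.0887 0.2301] yaw 35.75 tilt 0.03 q [0.1  0.15 1.75 0.   1.25 1.05] F [-0.1  0.3 -0.4] w 0.47
turn -0.0001 shift [0.0003 0.0038 0.0801] shift now-axes [0.0003 0.0038 0.0801]
torch top [0.77599942 0.12904207 0.16      ] foot [0.77484274 0.13035151 0.        ] [0.78492653 0.13390212 0.16      ]
[np.float64(5611.0), np.float64(1506.0)]
(array([0.43072704, 0.35040807, 1.49846714]), [np.float64(0.7245253777605579), np.float64(0.18796804792810784)])
```

View pics/c4.png

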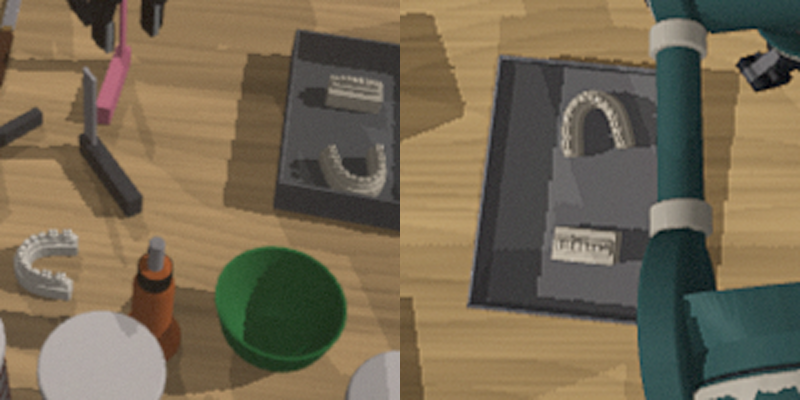

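The model stands teeth up in the pan's empty half (right crop (585,245)), well away from the cast. The square stands free at left crop (110,175), and the torch is well off. I'll descend onto the stock.

play_rows([
  [0,0.002,0.05,0,40],
  [0,0,0.05,0,40],
  [0,0,0.045,0,40],
  [0,0,0.03,0,40],
  [0,0,0,0,40],
])

```text
time: 14.1
tool_pos: [0.6033, 0.0879, 0.0518]
tcp_rot: [-2.987, -0.967, 0.01]
wrist_force: [-0.4, -0.1, 0.3]
width: 0.471
```

```bash
python3 go.py .6078 .0858 .005 35.8
```

```text
t 14.1 pos [0.6033 0.0879 0.0518] yaw 35.89 tilt 0.39 q [0.1  0.31 1.9  0.   0.94 1.05] F [-0.4 -0.1  0.3] w 0.471
turn 0.0003 shift [0.0024 0.0043 0.0468] shift now-axes [0.0027 0.0044 0.0468]
```

play_rows([
  [0.001,0.002,0.02,0,40],
  [0,0,0.015,0,40],
  [0,0,0.008,0,40],
  [0,0,0,0,40],
  [0,0,0,0,40],
])

```text
time: 14.72
tool_pos: [0.6092, 0.0859, 0.0122]
tcp_rot: [2.99, 0.965, 0.001]
wrist_force: [1.0, 1.3, 0.2]
width: 0.468
```

```bash
python3 go.py .6078 .0858 .005 35.8
```

```text
t 14.725 pos [0.6092 0.0859 0.0122] yaw 35.78 tilt 0.05 q [0.1  0.37 1.91 0.   0.86 1.05] F [1.  1.3 0.2] w 0.468
turn -0.0001 shift [-0.0012 -0.0008  0.0072] shift now-axes [-0.0012 -0.0008  0.0072]
```

play_rows([
  [0,-0.0005,0.004,0,40],
  [0,0,0.001,0,40],
  [0,0,0,0,30],
  [0,0,0,0,24],
  [0,0,0,0,24],
])

```text
time: 15.35
tool_pos: [0.6085, 0.0863, 0.0069]
tcp_rot: [-2.99, -0.965, -0.0]
wrist_force: [1.0, -0.3, -0.1]
width: 0.279
```

play_rows([
  [0,0,0,0,18],
  [0,0,0,0,12],
  [0,0,0,0,8],
  [0,0,0,0,8],
  [0,0,0,0,8],
], squeeze=70)

```text
time: 15.98
tool_pos: [0.6086, 0.0864, 0.0071]
tcp_rot: [-2.989, -0.965, -0.0]
wrist_force: [-2.3, 1.6, 5.1]
width: 0.196
```

```bash
python3 go.py .6078 .0858 .005 35.8
```

```text
t 15.975 pos [0.6086 0.0864 0.0071] yaw 35.79 tilt 0.01 q [0.1  0.38 1.91 0.   0.85 1.05] F [-2.3  1.6  5.1] w 0.196
turn -0.0 shift [-0.001   0.0001  0.0021] shift now-axes [-0.001   0.0001  0.0021]
```

play_rows([
  [0,0,-0.01,0,8],
  [0,0,-0.03,0,8],
  [0,0,-0.05,0,8],
  [0,0,-0.055,0,8],
  [0,0,-0.055,0,8],
])

```text
time: 16.6
tool_pos: [0.608, 0.086, 0.2079]
tcp_rot: [2.989, 0.965, -0.001]
wrist_force: [0.6, 0.2, -2.4]
width: 0.197
```

play_rows([
  [0,0,-0.05,0.01,8],
  [0,0,-0.02,0.019,8],
  [0,0,0,0,8],
  [0,0,0,0,8],
])

```text
time: 17.1
tool_pos: [0.6075, 0.0861, 0.2748]
tcp_rot: [-3.064, -0.692, 0.005]
wrist_force: [-1.2, -0.1, -2.9]
width: 0.191
```

```bash
sed -i "s/^im=.*/im={n:np.float32(cv2.cvtColor(cv2.imread(f),cv2.COLOR_BGR2LAB)[...,2])*3 for n,f in(('top','pics\/t0.png'),('scene','pics\/s0.png'))}/" m2.py; python3 m2.py; python3 - <<'E'
from fit import *
print('pot',ray('top',(390,130),.085),'brush tips',[ray('top',u,.18) for u in((392,108),(411,120))])
c=np.array([.5867,-.2754]);u=np.array([.9037,.428])
for b in(0,.035,.06):print(b,c+(.081+b)*u)
E
python3 go.py .692 -.226 .28 25.4
```

```text
corner [ 0.5831 -0.2741 -2.7153] -155.57625040747584 [-0.7731 -0.3577  0.7662  0.7281 -0.6101  1.205   0.5823 -0.9941]
('top',) [ 0.5867 -0.2752 -2.6982] -154.5938653071951 rms 0.7044491244716726 [(60, 0.17), (60, 0.66), (60, 0.81)]
('scene',) [ 0.5931 -0.2719 -2.6982] -154.5970494696009 rms 0.2931868018650995 [(33, 0.19), (7, 0.52), (39, 0.22)]
('top', 'scene') [ 0.5868 -0.2745 -2.7037] -154.9103454215704 rms 1.00757046826562 [(60, 0.28), (60, 0.72), (60, 0.74), (28, 2.38), (9, 0.46), (34, 0.25)]
pot [ 0.81495811 -0.08519388  0.085     ] brush tips [array([ 0.8255747 , -0.07698094,  0.18      ]), array([ 0.80165173, -0.1127691 ,  0.18      ])]
0 [ 0.6598997 -0.240732 ]
0.035 [ 0.6915292 -0.225752 ]
0.06 [ 0.7141217 -0.215052 ]
t 17.1 pos [0.6075 0.0861 0.2748] yaw 25.46 tilt 0.17 q [ 0.1   0.13  1.69 -0.    1.33  1.23] F [-1.2 -0.1 -2.9] w 0.191
turn 0.0002 shift [-0.0575  0.3181 -0.0052] shift now-axes [-0.0579  0.3181 -0.0053]
```

Weight shows on the wrist (−2.9 N), and both cameras agree on the table yaw of −154.6°. Moving over to the table.

play_rows([
  [-0.005,0.028,0,0,8],
  [-0.009,0.05,0,0,8],
  [-0.009,0.05,0,0,8],
  [-0.009,0.05,0,0,8],
  [-0.009,0.05,0,0,8],
])

```text
time: 17.73
tool_pos: [0.6681, -0.1386, 0.2734]
tcp_rot: [-3.062, -0.691, 0.007]
wrist_force: [0.2, -0.4, -2.4]
width: 0.195
```

play_rows([
  [-0.009,0.05,0,0,8],
  [-0.0055,0.035,0,0,8],
  [0,0.005,0,0,8],
  [0,0,0,0,8],
  [0,0,0,0,8],
])

```text
time: 18.35
tool_pos: [0.6941, -0.2234, 0.2758]
tcp_rot: [-3.063, -0.691, 0.002]
wrist_force: [-0.1, -0.4, -1.3]
width: 0.194
```

```bash
python3 go.py .692 -.226 .125 25.4
```

```text
t 18.35 pos [ 0.6941 -0.2234  0.2758] yaw 25.44 tilt 0.11 q [-0.35  0.35  1.42  0.    1.38  0.78] F [-0.1 -0.4 -1.3] w 0.194
turn 0.0001 shift [-0.003   0.0015  0.1508] shift now-axes [-0.0028  0.0017  0.1508]
```

play_rows([
  [0,0.001,0.03,0,8],
  [0,0,0.05,0,8],
  [0,0,0.045,0,8],
  [0,0,0.02,0,8],
  [0,0,0,0,8],
])

```text
time: 18.98
tool_pos: [0.6938, -0.2245, 0.1301]
tcp_rot: [-3.063, -0.691, 0.005]
wrist_force: [0.4, 0.4, -1.3]
width: 0.197
```

play_rows([
  [0,0,0,0,8],
  [0,0,0,0,8],
])

```text
time: 19.23
tool_pos: [0.6968, -0.2263, 0.135]
tcp_rot: [3.062, 0.689, 0.006]
wrist_force: [0.4, -0.3, -2.3]
width: 0.196
```

```bash
python3 go.py .6599 -.2407 .117 25.4; python3 - <<'E'
from h import *
a=snap('scene','s4'); b=snap('top','t4')
f=lambda c:cv2.resize(c,(400,400),interpolation=cv2.INTER_CUBIC)[:,:,::-1]
cv2.imwrite('pics/c5.png',np.hstack([f(a[140:300,80:240]),f(b[140:300,400:560])]))
E
```

```text
t 19.225 pos [ 0.6968 -0.2263  0.135 ] yaw 25.36 tilt 0.28 q [-0.35  0.43  1.56 -0.    1.14  0.78] F [ 0.4 -0.3 -2.3] w 0.196
turn -0.0001 shift [-0.0395 -0.0028  0.018 ] shift now-axes [-0.0395 -0.0029  0.0179]
```

View pics/c5.png

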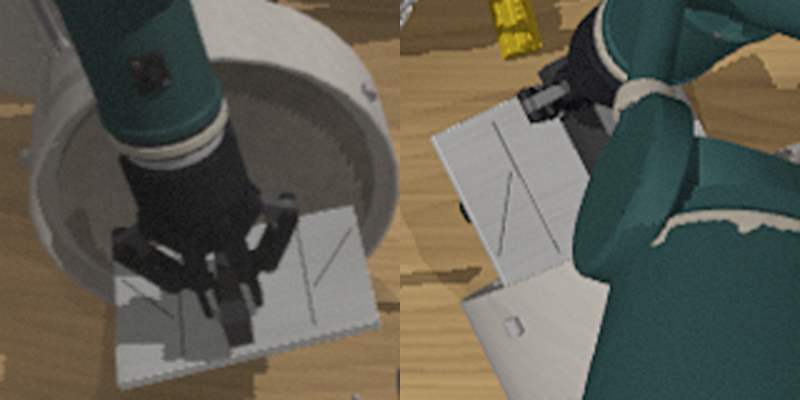

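The stock hangs just above the table near its middle (left crop (235,310); table front edge spans 118–380). The blade side is towards the disc, hidden behind the hand. I'll lower to light contact.

play_rows([
  [0,-0.0015,0.006,0,8],
  [0,0,0.004,0,8],
  [0,0,0,0,8],
  [0,0,0,0,8],
])

```text
time: 19.82
tool_pos: [0.6942, -0.2243, 0.1215]
tcp_rot: [-3.065, -0.689, 0.001]
wrist_force: [0.4, -0.2, -1.4]
width: 0.197
```

```bash
python3 go.py .6599 -.2407 .117 25.4
```

```text
t 19.825 pos [ 0.6942 -0.2243  0.1215] yaw 25.35 tilt 0.03 q [-0.35  0.44  1.57  0.    1.13  0.78] F [ 0.4 -0.2 -1.4] w 0.197
turn -0.0001 shift [-0.038   0.0001  0.0045] shift now-axes [-0.038   0.0001  0.0045]
```

play_rows([
  [-0.01,0,0,0,8],
  [-0.01,0,0,0,8],
  [-0.005,0,0.002,0,8],
  [0,0,0.001,0,8],
  [0,0,0,0,8],
])

```text
time: 20.45
tool_pos: [0.6717, -0.2351, 0.1187]
tcp_rot: [-3.065, -0.689, -0.0]
wrist_force: [-0.0, 0.2, -2.8]
width: 0.193
```

play_rows([
  [0,0,0.001,0,8],
  [0,0,0.0005,0,8],
  [0,0,0,0,8],
])

```text
time: 20.82
tool_pos: [0.6719, -0.235, 0.1173]
tcp_rot: [3.065, 0.69, 0.0]
wrist_force: [-0.5, -0.2, -1.8]
width: 0.198
```

```bash
python3 go.py .6599 -.2407 .117 25.4
```

```text
t 20.825 pos [ 0.6719 -0.235   0.1173] yaw 25.37 tilt 0.0 q [-0.37  0.41  1.62  0.    1.1   0.76] F [-0.5 -0.2 -1.8] w 0.198
turn -0.0001 shift [-0.0133  0.      0.0003] shift now-axes [-0.0133  0.0001  0.0003]
```

play_rows([
  [0,0,0.0005,0,8],
  [0,0,0.0005,0,8],
  [0,0,0,0,8],
])

```text
time: 21.2
tool_pos: [0.6719, -0.235, 0.1171]
tcp_rot: [3.065, 0.689, 0.001]
wrist_force: [-1.5, 1.5, 3.2]
width: 0.194
```

Table contact. Now sliding to the disc.

play_rows([
  [-0.004,0,0,0,8],
  [-0.004,0,0,0,8],
  [-0.001,0,0,0,8],
  [0,0,0,0,8],
])

```text
time: 21.7
tool_pos: [0.6641, -0.2394, 0.1171]
tcp_rot: [3.064, 0.689, 0.002]
wrist_force: [2.1, 0.1, 5.0]
width: 0.193
```

play_rows([
  [-0.001,0,0,0,8],
  [-0.001,0,0,0,8],
  [0,0,0,0,8],
])

```text
time: 22.08
tool_pos: [0.6626, -0.24, 0.1171]
tcp_rot: [3.064, 0.689, 0.003]
wrist_force: [2.5, 0.8, 5.0]
width: 0.191
```

play_rows([
  [-0.001,0,0,0,8],
  [-0.001,0,0,0,8],
  [0,0,0,0,8],
])

```text
time: 22.45
tool_pos: [0.6608, -0.2407, 0.1171]
tcp_rot: [3.064, 0.689, 0.003]
wrist_force: [2.0, 1.2, 5.3]
width: 0.192
```

```bash
python3 go.py .6599 -.2407 .117 25.4
```

```text
t 22.45 pos [ 0.6608 -0.2407  0.1171] yaw 25.35 tilt 0.11 q [-0.38  0.4   1.64  0.    1.1   0.74] F [2.  1.2 5.3] w 0.192
turn -0.0001 shift [-0.0008 -0.0004  0.0001] shift now-axes [-0.0008 -0.0004  0.0001]
```

play_rows([
  [-0.001,0,0,0,8],
  [-0.0005,0,0,0,8],
  [0,0,0,0,8],
])

```text
time: 22.82
tool_pos: [0.6595, -0.2413, 0.1172]
tcp_rot: [3.064, 0.689, 0.003]
wrist_force: [3.5, 1.4, 4.2]
width: 0.19
```

play_rows([
  [-0.001,0,0,0,8],
  [-0.0005,0,0,0,8],
  [0,0,0,0,8],
])

```text
time: 23.2
tool_pos: [0.6591, -0.2415, 0.1171]
tcp_rot: [3.064, 0.689, 0.006]
wrist_force: [5.6, 1.8, 4.0]
width: 0.189
```

Disc contact. Raise the grip and press firmly both ways.

play_rows([
  [0,0,0.001,0,8],
  [0,0,0.001,0,8],
  [0,0,0.001,0,8],
  [-0.001,0,0,0,8],
  [0,0,0,0,8],
], squeeze=110)

```text
time: 23.82
tool_pos: [0.6591, -0.2417, 0.1172]
tcp_rot: [3.064, 0.689, 0.01]
wrist_force: [3.6, 5.5, 15.1]
width: 0.184
```

```bash
python3 go.py .6599 -.2407 .117 25.4
```

```text
t 23.825 pos [ 0.6591 -0.2417  0.1172] yaw 25.35 tilt 0.35 q [-0.39  0.39  1.65  0.    1.09  0.74] F [ 3.6  5.5 15.1] w 0.184
turn -0.0001 shift [ 0.0011 -0.0005  0.0002] shift now-axes [ 0.0011 -0.0006  0.0002]
```

```bash
cat > st.py <<'E'
from h import *
from scipy.spatial.transform import Rotation as R
s=read_state();a=np.radians(-154.6);C=np.array([[np.cos(a),np.sin(a),0],[-np.sin(a),np.cos(a),0],[0,0,1]])
M=C@R.from_rotvec(s['tcp_rot']).as_matrix()
print('t',s['time'],'F corner',(C@s['wrist_force']).round(1),'Tq corner',(C@s['torque']).round(2),'toolz',M[:,2].round(4),'toolx',M[:,0].round(4),'pos',(C@(s['tool_pos']-[.5867,-.2754,.11])).round(4))
E
python3 st.py
```

```text
t 23.825 F corner [-5.6 -3.4 15.1] Tq corner [-0.74  0.51 -0.03] toolz [-0.0056  0.0025 -1.    ] toolx [-1.0e+00  8.0e-04  5.6e-03] pos [-0.0799  0.0006  0.0072]
```

play_rows([
  [-0.001,0,0,0,8],
  [-0.001,0,0.001,0,8],
  [-0.001,0,0,0,8],
  [0,0,0.001,0,8],
  [0,0,0,0,8],
])

```text
time: 24.45
tool_pos: [0.6592, -0.2417, 0.1172]
tcp_rot: [3.063, 0.689, 0.018]
wrist_force: [7.6, 9.9, 18.3]
width: 0.186
```

```bash
python3 st.py
```

```text
t 24.45 F corner [-11.1  -5.7  18.3] Tq corner [-1.22  1.2   0.02] toolz [-0.011   0.004  -0.9999] toolx [-9.999e-01  7.000e-04  1.100e-02] pos [-0.0799  0.0006  0.0072]
```

play_rows([
  [0,-0.0008,0,0,8],
  [0,-0.0008,0,0,8],
  [0,0,0,0,8],
])

```text
time: 24.82
tool_pos: [0.6592, -0.2416, 0.1172]
tcp_rot: [3.061, 0.689, 0.02]
wrist_force: [9.6, 5.9, 15.5]
width: 0.186
```

```bash
python3 st.py;python3 - <<'E'
from h import *
a=snap('scene','s5'); b=snap('top','t5')
f=lambda c:cv2.resize(c,(400,400),interpolation=cv2.INTER_CUBIC)[:,:,::-1]
cv2.imwrite('pics/c6.png',np.hstack([f(a[170:290,110:230]),f(b[140:300,400:560])]))
E
```

```text
t 24.825 F corner [-11.2  -1.2  15.5] Tq corner [-0.51  1.23  0.03] toolz [-0.0116  0.0069 -0.9999] toolx [-9.999e-01  6.000e-04  1.160e-02] pos [-0.0799  0.0006  0.0072]
```

View pics/c6.png

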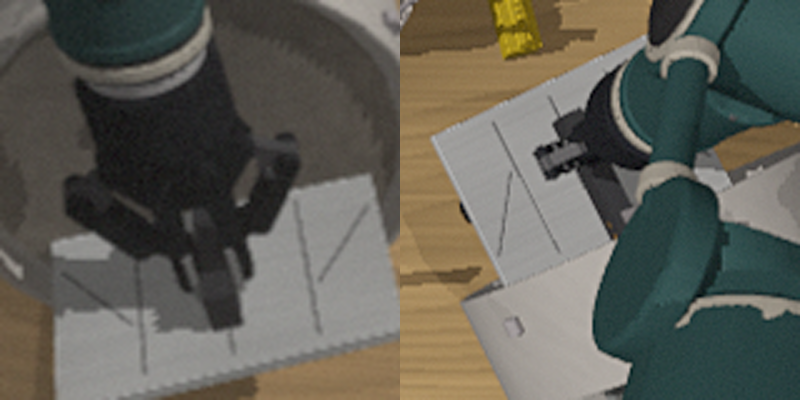

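The stock stands in the corner near mid-table (left crop stock (222,310)). The lateral correction worsened the tool's roll, so I'll undo it and repress more evenly.

play_rows([
  [0,0.0008,0,0,8],
  [0.001,0.0008,-0.001,0,8],
  [0.001,0,-0.001,0,8],
  [0.001,0,-0.001,0,8],
  [0,0,0,0,8],
])

```text
time: 25.55
tool_pos: [0.6591, -0.2416, 0.1172]
tcp_rot: [3.064, 0.689, 0.009]
wrist_force: [4.4, 3.3, 11.0]
width: 0.186
```

```bash
python3 st.py
```

```text
t 25.55 F corner [-5.4 -1.  11. ] Tq corner [-0.38  0.74 -0.09] toolz [-0.0053  0.0025 -1.    ] toolx [-1.0e+00  6.0e-04  5.3e-03] pos [-0.0799  0.0006  0.0072]
```

play_rows([
  [0,0,0.001,0,8],
  [0,0,0.001,0,8],
  [0,0.0005,0.001,0,8],
  [0,0,0,0,8],
])

```text
time: 26.05
tool_pos: [0.6592, -0.2417, 0.1172]
tcp_rot: [3.064, 0.689, 0.009]
wrist_force: [-2.1, 8.3, 22.6]
width: 0.182
```

```bash
python3 st.py
```

```text
t 26.05 F corner [-1.6 -8.4 22.6] Tq corner [-1.48  0.01  0.04] toolz [-0.0055  0.0018 -1.    ] toolx [-1.0e+00  8.0e-04  5.5e-03] pos [-0.0799  0.0006  0.0072]
```

play_rows([
  [0,0,-0.0015,0,8],
  [-0.001,-0.0005,0,0,8],
  [-0.001,-0.0005,0,0,8],
  [0,0,0,0,8],
  [0,0,0,0,8],
])

```text
time: 26.68
tool_pos: [0.6591, -0.2417, 0.1173]
tcp_rot: [3.063, 0.689, 0.016]
wrist_force: [8.3, 7.0, 13.4]
width: 0.186
```

```bash
python3 st.py
```

```text
t 26.675 F corner [-10.5  -2.8  13.4] Tq corner [-0.68  1.13 -0.03] toolz [-0.0093  0.0044 -0.9999] toolx [-1.0e+00  8.0e-04  9.3e-03] pos [-0.0799  0.0006  0.0073]
```

play_rows([
  [0,0,0.0005,0,8],
  [0,0,0,0,8],
  [0,0,0,0,8],
  [0,0,0,0,8],
  [0,0,0,0,8],
])

```text
time: 27.3
tool_pos: [0.6592, -0.2417, 0.1172]
tcp_rot: [3.063, 0.689, 0.016]
wrist_force: [7.5, 7.5, 15.9]
width: 0.178
```

```bash
python3 st.py; python3 -c "
from workcell import finish_job
print(finish_job())"
```

```text
t 27.3 F corner [-10.   -3.5  15.9] Tq corner [-0.8   1.04  0.03] toolz [-0.0093  0.0044 -0.9999] toolx [-1.0e+00  7.0e-04  9.3e-03] pos [-0.0799  0.0006  0.0072]
the job is handed in; nothing more can be done
None
```

I moved the model into the empty half of the pan, then pressed the large dark square into the corner between table and disc. I handed the job in at 27.3 s, still gripping and pressing.

**Model:** I lifted it off the trimmer table and released it only after feeling the pan floor. The picture afterwards shows it teeth up in the empty half, well away from the arch cast. My outline fit of it there was poor: 0.72 overlap in the top camera and 0.19 in the scene camera. I relied on the picture.

**Square:** At hand-in it was pressing about 10 N into the disc and 16 N down on the table. It stands at mid-disc within about 1 mm and square to the disc within about 0.1°, by my camera fit of the table.

**Flushness:** I could not see it directly, because the hand hides the blade in both cameras.
- **For:** while pressing, the tool position stayed within about 0.1 mm, and the contact moments fit a flush square, not one tipped either way.
- **Against:** the hand itself tilts about 0.6° under load, and about 3.5 N of sideways friction force remains. An attempt to remove that force made the tilt worse, so I undid it and pressed again.

I saw no sign of anything else being touched, but I did not re-check every bystander with a final picture.

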